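Roll the desk speaker into its cradle and wake it

ROBOT

A 7-joint arm with a two-finger parallel gripper is mounted at the origin on the work surface. World frame = base frame: x ahead of the robot, y to its left, z up, the work surface at z = 0. Lengths are in m, angles in rad, forces in N, time in s.
With the tool pointing down it reaches from about 0.4 to 0.85 m from the base axis. Payload 10.4 kg.
Tool frame: the origin (TCP) lies midway between the tips of the shut fingers; the grasp point (between the pads) lies 19 mm behind it; z points along the fingers, y is the line along which they close (so a half turn about z gives the same grasp; the last joint's range is limited). The gripper opens to 87 mm and grips with 3 to 60 N. Pads are 19 mm wide; open, the fingers measure 117 mm over their backs; the gripper's body (75 mm by 190 mm) begins 51 mm behind the grasp point.
Start: joints at [-1.251, 0.332, -0.065, 1.46, 0.022, 1.35, -0.088], TCP at [0.21, 0.589, 0.223] pointing down, gripper open.
Joint ranges: [-2.6, 2.6], [-0.5, 2.12], [-1.47, 1.34], [0.16, 2.42], [-1.27, 4.41], [0.06, 2.06], [-2.6, 2.6]. Speed limits (rad/s): [2.22, 2.22, 2.79, 2.79, 3.14, 3.14, 3.14].

INTERFACE

Orientations are given as a unit quaternion [x, y, z, w].
In Python, from bench import r gives the robot as it stands.
- The arm moves only by the tool carry_out, never from a script. Its argument "steps" is a list that holds one entry, the list of rows, each a list of 6 numbers: the shift along the tool's x, y, z in cm, then the turn, a rotation vector about the tool's x, y, z in rad. In form: [[[dx, dy, dz, wx, wy, wz], ...]]. A call has 1 to 20 rows; each row is the pose to reach, as a shift and turn from the pose commanded when the call began, along the tool's axes at that moment; what a row does not reach only later rows make up. A row lasts 1/12 s, in which the tool goes at most 41.7 mm and 7.16 degrees, less where a joint would pass 70% of its speed; a pose out of reach is approached as far as the arm can. A call with a gripper value outside its range is refused whole. "hand" is the closure, from -1 (fully open) to 1 (shut), set as the call begins (left out, the last holds). The fingers move at their own pace and stop on an object; "squeeze" is the grip in N (left out, the last holds). Time passes only in rows, so rows that repeat a pose let the fingers close. It gives the time, the measured TCP pose, the force, the opening and the grip force at its end, in the units of the state.
- r.read_state(): the state, without advancing time (a new reading comes with each control period).
- r.camera(name): name is "scene" or "top"; returns the picture (384x512x3 uint8, red, green, blue); there is no depth.
- r.camera_params(name): a dict with "fx", "fy", "cx", "cy" (pixels), "D" ([k1, k2, p1, p2, k3] as OpenCV has them; the pictures are not rectified), "view" (4x4, takes a point from world to camera coordinates). Camera axes: x right, y up, looking along -z (the intrinsics and any distortion apply to the point x, -y, -z); pixel columns grow to the right and rows downward; lengths in m; the calibration is good to about 2 mm. A picture is of the moment at which its call begins. camera_params takes no time and is no camera call.
- r.close_job(): hands the job in; it is judged then, once.
The state is a dict: "time": time; "joint_positions": joint angles; "joint_vel": joint speeds; "joint_torque": joint torques, N m; "ee_pos": TCP position; "eef_rot": TCP orientation; "ft_force": force on the tool from outside, world axes, zero at the start; "torque": the same for the moment, N m; "width": finger opening in m; "grip_force": force on a finger pad.
Only numpy, scipy, OpenCV 4.12 (cv2) and the standard library are available. Lean on these libraries where they do the work, as an engineer would, in place of code of your own. Each camera call takes 0.05 s, during which the arm holds its last target. There are 200 camera calls.

TASK

Slowly roll the cylindrical speaker up the ramp of its cradle by pushing on its side, then keep pushing gently until it presses the sprung orange bar at least half of the way in, without driving the bar to the end of its travel, and hold it there for half a second. Then back off slowly, so that the spring does not throw it out, and leave the speaker lying still in the seat, in line with the two white marks, wholly on the cradle and clear of the bar. Do not grip or lift the speaker, and leave the mug, the pencil cup and the brass paperweight where they are.

Things in the scene. Friction and masses are not known exactly. Their poses are not given: they have to be found in the camera images.
- speaker_center (a point): centre of the loose speaker: a smooth blue cylinder with black ends, 56 mm in diameter, 150 mm long, 0.3 to 0.5 kg, lying on the desk before the cradle's ramp, its axis within 0.1 rad of the cradle's y. The point is on its axis, half-way along, 28 mm above the desk at the start. Its own y is the cylinder's axis; its x and z turn as it rolls. It rolls very freely
- cradle: fixed black and grey cradle, 210 mm wide (y), no side walls. Origin on the desk surface under the lowest line of the seat; x points level up the ramp to the orange bar, y along the seat, z up. Along x: the ramp rises from the desk at -80 mm to a crest 5.6 mm high at -30 mm; then the seat, a shallow vee, falls to 3 mm high at x = 0 and rises again at 5 degrees to x = 34 mm
- seat_mark (a point): middle of the seat's lowest line, 3 mm above the desk, directly over the cradle's origin and with its axes. Two white lines on the grey deck at its sides mark the same x. The speaker at rest in the seat has its centre 28 mm above this point
- bar (a joint): travel (m) of the sprung orange bar behind the seat, 110 mm wide, 23 to 45 mm above the desk: 0 out, positive pressed in along the cradle's x, end stop 0.0065. It takes 1.5 N to start, then 1.5 N per mm; with friction the hand feels more: about 10 N half-way in, 14 N near the end. An unmeasured adjuster sets its face at x = 31 to 47 mm, 3 to 19 mm from the seated speaker. It springs back
- mug: white mug, 76 mm across, 85 mm high, standing to one side of the cradle; origin at the centre of its underside
- pencup: dark wooden cup, 72 mm across, 90 mm high, with pencils up to 140 mm, standing to one side of the cradle; origin at the centre of its underside
- paperweight: brass paperweight, 60 mm across, 31 mm high, just beside the cradle's left (+y) side; origin at the centre of its underside
There are look-alikes about, which are no part of the job. Several things look just like the part that bears speaker_center: the one meant starts farthest to the robot's right.

How it is judged:
On the way, in this order (a step that is already met when the one before it is completed fails the run):
1. the speaker is rolled over the ramp's crest into the seat, the bar not yet pressed (x of speaker_center in the frame of cradle above -0.015 m and value of joint bar below 0.001 m), for 0.05 s.
2. the speaker presses the bar at least 3 mm in, for 0.3 s (value of joint bar above 0.003 m and contact force between speaker and bar above 2 N), for 0.3 s.
At the end, for the whole second after the job is handed in: The speaker lies still (under 20 mm/s) in the seat: centre within 6 mm of the white marks' line and 30 mm of the cradle's middle (wholly on it), axis within 0.08 rad of the seat's; the bar has sprung out (under 1 mm) and the speaker does not touch it (x of speaker_center in the frame of cradle between -0.006 and 0.006 m and y of speaker_center in the frame of cradle between -0.03 and 0.03 m and z of speaker_center in the frame of cradle between 0.026 and 0.036 m and angle between the y axis of speaker_center and the y axis of cradle, either way round below 0.08 rad and value of joint bar below 0.001 m and contact force between speaker and bar below 0.1 N and linear speed of speaker below 0.02 m/s).
It fails at once if the bar is driven to the end of its travel (over 6.2 mm) or the speaker is forced or struck against it with more than 15 N (value of joint bar above 0.0062 m or contact force between speaker and bar above 15 N).
It fails at once if the speaker is gripped, shoved (more than 19 N from the fingers) or lifted (centre over 45 mm up) (contact force between the fingers and speaker above 19 N or height (world z) of speaker_center above 0.045 m).
It fails at once if the speaker is let run or thrown: faster than 0.3 m/s (linear speed of speaker above 0.3 m/s).
It fails at once if the bar is pressed by the robot itself (contact force between any of the fingers, the arm and bar above 0.5 N).
It fails at once if the mug, the pencil cup or the paperweight is moved more than 15 mm (distance of any of mug, pencup, paperweight from where it was at the start of the episode above 0.015 m).
It also fails if it takes over 61 s, if anything falls off the work surface, if the arm or the gripper's body presses on something with over 40 N, if the wrist force passes 120 N, or if a joint passes its speed limit or range.

## Working session

There is one attempt and no reset: what is moved stays moved. The work goes in short steps, Python scripts to look and compute and a tool call to move; the robot and the scene stay as the last step left them, time stands still between calls to the robot, and variables do not carry over. Pictures are saved under pics/ and viewed, at most 10 in all, crops included, and the job is handed in when it is done.

Besides the shell and the picture viewer there is one more tool, called as name(argument=value, ...) on one line, values as JSON. carry_out: Moves the arm, as the interface text tells. Its arguments: {"type":"object","properties":{"steps":{"type":"array","items":{"type":"array","items":{"type":"array","items":{"type":"number"}}}},"hand":{"type":"number"},"squeeze":{"type":"number"}},"required":["steps"]}

```bash
mkdir -p pics
python3 - <<'E'
from bench import r
import cv2,numpy as np
for n in("scene","top"):
    cv2.imwrite(f"pics/{n}0.png",r.camera(n)[:,:,::-1])
    p=r.camera_params(n); print(n,p)
s=r.read_state();print(s)
E
```

```text
scene {'fx': 408.83647093874765, 'fy': 408.83647093874765, 'cx': 262.787469185972, 'cy': 192.07376956973835, 'D': array([-0.13249524,  0.        ,  0.        ,  0.        ,  0.        ]), 'view': array([[-0.77129071,  0.63630419, -0.01508699,  0.30576798],
       [-0.51450413, -0.60934715,  0.60330884,  0.34097466],
       [ 0.37469473,  0.47308882,  0.79736493, -1.52870826],
       [ 0.        ,  0.        ,  0.        ,  1.        ]])}
top {'fx': 460.90098351522585, 'fy': 460.90098351522585, 'cx': 263.7202902985969, 'cy': 192.6439864010601, 'D': array([-0.01161899,  0.        ,  0.        ,  0.        ,  0.        ]), 'view': array([[-0.00975859, -0.99994685, -0.0033258 ,  0.16414923],
       [ 0.97614527, -0.01024764,  0.21687647, -0.52762693],
       [-0.21689902, -0.00113005,  0.97619339, -1.10563958],
       [ 0.        ,  0.        ,  0.        ,  1.        ]])}
{'time': 0.1, 'joint_positions': array([-1.25061477,  0.33278903, -0.06468355,  1.46085407,  0.02159712,
        1.3498956 , -0.08853121]), 'joint_vel': array([ 0.00079463, -0.0012489 ,  0.00146848, -0.00156123,  0.00064862,
        0.00199077,  0.00038332]), 'joint_torque': array([ 1.16202667e-03, -6.24544144e+01,  2.42646493e-02, -3.90717924e+01,
       -6.15324592e-02,  3.67137906e-02,  1.41842011e-05]), 'ee_pos': array([0.20996368, 0.58831188, 0.22184728]), 'eef_rot': array([ 1.70566798e-01,  9.85345917e-01, -6.20650372e-04, -7.73281130e-05]), 'ft_force': array([0.13173148, 0.40281819, 0.05457322]), 'torque': array([0.05204269, 0.04323051, 0.01431249]), 'grip_force': 0.0, 'width': 0.08692306475206746}
```

View pics/scene0.png

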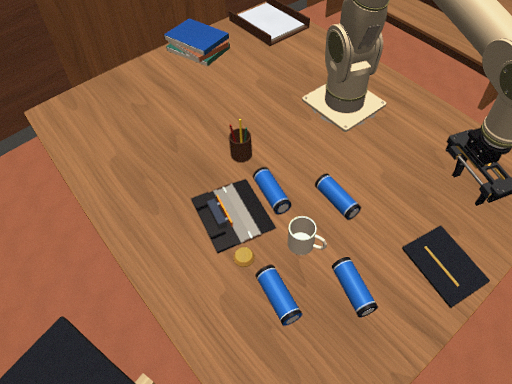

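View pics/top0.png

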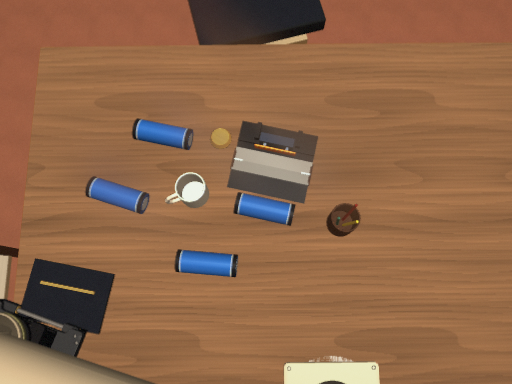

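The top view shows the target speaker at about (265,209). The cradle is at (273,162) with the bar at (275,149), and the pencil cup is at (343,220). A look-alike speaker lies at (207,263). Next I'll measure these.

```bash
cat > h.py <<'E'
import cv2,numpy as np
from bench import r
def ray(n,uv):
    p=r.camera_params(n);K=np.array([[p['fx'],0,p['cx']],[0,p['fy'],p['cy']],[0,0,1]])
    u=cv2.undistortPoints(np.float64(uv).reshape(-1,1,2),K,p['D'])[:,0]
    V=p['view'];R=V[:3,:3];c=-R.T@V[:3,3]
    return c,np.c_[u[:,0],-u[:,1],-np.ones(len(u))]@R
def plane(n,uv,z):
    c,d=ray(n,uv);return (c+d*((z-c[2])/d[:,2])[:,None])[:,:2]
def comps(mask,minA):
    n,l,s,c=cv2.connectedComponentsWithStats(mask.astype(np.uint8))
    return [(s[i,4],c[i],l==i) for i in range(1,n) if s[i,4]>=minA]
def masks(im):
    h=cv2.cvtColor(im,cv2.COLOR_RGB2HSV);H,S,V=h[...,0],h[...,1],h[...,2]
    return dict(blue=(H>95)&(H<125)&(S>120)&(V>80),orange=(H>8)&(H<22)&(S>200)&(V>180),white=(S<30)&(V>205),grey=(S<30)&(V>110))
def axis(m):
    y,x=np.nonzero(m);v=cv2.fitLine(np.c_[x,y].astype(np.float32),cv2.DIST_L2,0,.01,.01).ravel()
    return np.array([v[2:]-20*v[:2],v[2:]+20*v[:2]])
E
python3 - <<'E'
from h import *
im=cv2.imread('pics/top0.png')[:,:,::-1].copy()
for n in('top','scene'):
    im=cv2.imread(f'pics/{n}0.png')[:,:,::-1].copy();M=masks(im);print(n,ray(n,[[1,1]])[0])
    for k,z,a in(('blue',.028,200),('orange',.045,15),('white',.004,3),('grey',.004,200)):
        for A,c,m in comps(M[k],a):
            w=plane(n,axis(m),z);d=w[1]-w[0];print(k,A,c.round(1),plane(n,[c],z)[0].round(4),'ax',np.arctan(-d[0]/d[1]).round(3))
im=cv2.imread('pics/top0.png')[110:235,215:375]
cv2.imwrite('pics/c.png',cv2.resize(im,None,fx=4.8,fy=4.8,interpolation=cv2.INTER_CUBIC))
E
```

```text
top [0.27683025 0.15748415 1.19429384]
blue 872 [160.3 133.2] [0.7017 0.4335] ax -0.231
blue 888 [114.3 193.9] [0.5366 0.5469] ax -0.291
blue 988 [263.9 208.5] [0.4941 0.1587] ax -0.227
blue 1056 [205.5 262.8] [0.357  0.3068] ax -0.099
white 15 [237.9 158.8] [0.6353 0.2273] ax -0.194
white 20 [181.  176.6] [0.5875 0.3792] ax 0.722
white 13 [198.7 176.5] [0.5871 0.3319] ax -0.755
white 16 [304.8 173. ] [0.5939 0.0488] ax -0.217
white 354 [192.7 191.1] [0.5474 0.3471] ax 0.57
white 5 [175. 187.] [0.5591 0.3943] ax -1.539
white 13 [174.9 194.1] [0.5399 0.3939] ax 0.524
white 4 [177.2 198.8] [0.5272 0.3873] ax 0.322
grey 381 [192.7 191.2] [0.5473 0.347 ] ax 0.477
scene [0.9840678  0.73642527 1.01783845]
blue 1065 [196.  34.] [ 0.1833 -0.7265] ax 0.599
blue 582 [269.5 186.7] [0.4901 0.1464] ax -0.221
blue 616 [335.5 193.7] [0.3545 0.296 ] ax -0.09
blue 936 [352.9 284.3] [0.5313 0.5344] ax -0.304
blue 942 [276.7 292.1] [0.6974 0.4218] ax -0.223
orange 17 [223.9 209.5] [0.6533 0.1353] ax -0.231
white 1102 [270.4  19.6] [-0.1722 -0.6328] ax 0.373
white 11 [224.5 189.5] [0.5929 0.0499] ax -0.194
white 9 [301.8 216.7] [0.4774 0.2805] ax 0.947
white 3 [306.7 217.3] [0.4679 0.2916] ax -0.037
white 23 [313.  226.5] [0.4756 0.3271] ax -0.661
white 101 [300.  235.5] [0.5256 0.3253] ax 0.621
white 17 [249.5 233.9] [0.6335 0.2271] ax -0.34
white 9 [317. 236.] [0.4893 0.358 ] ax 0.49
white 7 [315.9 245.6] [0.5137 0.3787] ax 0.571
white 5 [286.  313.4] [0.7104 0.4741] ax 1.506
grey 1177 [270.7  19.8] [-0.172  -0.6303] ax 0.393
```

View pics/c.png

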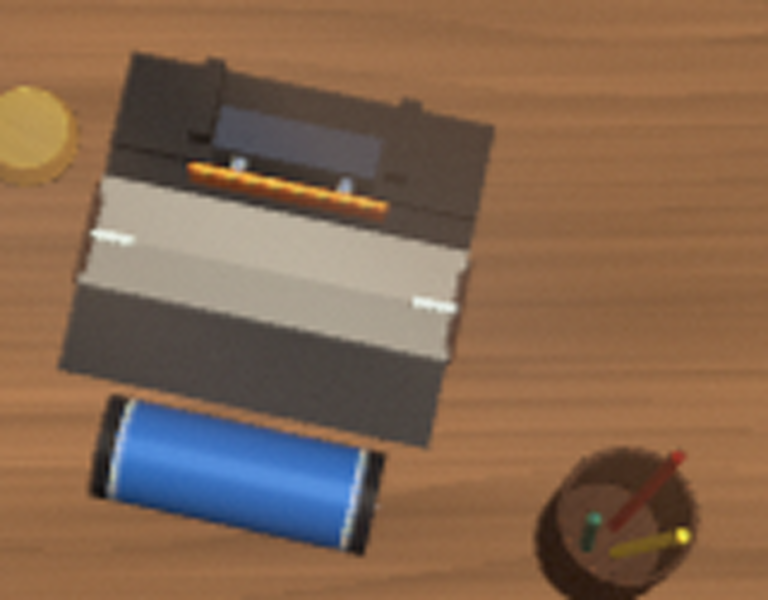

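```bash
cat >> h.py <<'E'
from scipy.spatial.transform import Rotation as Ro
PSI=-.228;O=np.array([.6142,.1381])
ex=np.array([np.cos(PSI),np.sin(PSI)]);ey=np.array([-ex[1],ex[0]])
def tocr(p): d=np.asarray(p)[...,:2]-O;return np.stack([d@ex,d@ey],-1)
def delta(cx,cy,z):
    s=r.read_state();R=Ro.from_quat(s['eef_rot'])
    w=np.r_[O+cx*ex+cy*ey,z]
    T=Ro.from_matrix(np.c_[np.r_[-ex,0],np.r_[ey,0],[0,0,-1]])
    return (R.inv().apply(w-s['ee_pos'])*100).round(2),(R.inv()*T).as_rotvec().round(4)
def where():
    s=r.read_state();f=s['ft_force'][:2]
    print('t',round(s['time'],2),'tcp',tocr(s['ee_pos']).round(4),s['ee_pos'][2].round(4),'F',(f@ex).round(2),(f@ey).round(2),s['ft_force'][2].round(2))
def spk(n=None):
    im=r.camera('top')
    if n: cv2.imwrite(f'pics/{n}.png',im[:,:,::-1])
    for A,c,m in comps(masks(im)['blue'],200):
        q=tocr(plane('top',[c],.028))[0]
        if abs(q[1])<.08 and q[0]>-.2:
            w=plane('top',axis(m),.028);d=w[1]-w[0];print('spk',q.round(4),'yaw',(np.arctan(-d[0]/d[1])-PSI).round(3),A)
E
python3 - <<'E'
from h import *
where();spk();print(delta(-.195,-.004,.222))
print('bar front low edge',tocr(plane('top',[[275.2,150.8]],.023)),'pencup',tocr(plane('top',[[343,220]],.09)),'mug',tocr(plane('top',[[191,190]],.085)))
E
```

```text
t 0.1 tcp [-0.4955  0.3472] 0.2218 F 0.04 0.42 0.05
spk [-0.1216 -0.0071] yaw -0.0 986
(array([-3.388e+01, -3.145e+01,  3.000e-02]), array([-0.0011, -0.    , -0.1148]))
bar front low edge [[ 0.03795385 -0.00235277]] pencup [[-0.11912321 -0.20285258]] mug [[-0.12545479  0.17647338]]
```

carry_out(steps=[[[-33.9,-31.4,0,0,0,-0.115],[-33.9,-31.4,0,0,0,-0.115],[-33.9,-31.4,0,0,0,-0.115],[-33.9,-31.4,0,0,0,-0.115],[-33.9,-31.4,0,0,0,-0.115],[-33.9,-31.4,0,0,0,-0.115],[-33.9,-31.4,0,0,0,-0.115],[-33.9,-31.4,0,0,0,-0.115],[-33.9,-31.4,0,0,0,-0.115],[-33.9,-31.4,0,0,0,-0.115],[-33.9,-31.4,0,0,0,-0.115],[-33.9,-31.4,0,0,0,-0.115],[-33.9,-31.4,0,0,0,-0.115],[-33.9,-31.4,0,0,0,-0.115],[-33.9,-31.4,0,0,0,-0.115],[-33.9,-31.4,0,0,0,-0.115]]], hand=-1)

```text
time: 1.48
ee_pos: [0.4231, 0.1804, 0.2224]
eef_rot: [0.112, 0.994, -0.0, -0.0]
ft_force: [0.8, -0.1, 0.1]
width: 0.0873
grip_force: 0.0
```

Run:
```python
from h import *
where();print(delta(-.195,-.004,.022))
```

```text
t 1.48 tcp [-0.1957 -0.002 ] 0.2224 F 0.82 0.09 0.06
(array([-0.07, -0.2 , 20.04]), array([-0.0001, -0.0003,  0.0028]))
```

carry_out(steps=[[[0,0,4,0,0,0],[0,0,8,0,0,0],[0,0,11,0,0,0],[0,0,14,0,0,0],[0,0,16,0,0,0],[0,0,18,0,0,0],[0,0,19,0,0,0],[0,0,20,0,0,0],[0,0,20,0,0,0],[0,0,20,0,0,0],[0,0,20,0,0,0]]])

```text
time: 2.4
ee_pos: [0.4244, 0.1795, 0.0235]
eef_rot: [0.114, 0.994, 0.001, 0.001]
ft_force: [0.6, 0.3, 0.0]
width: 0.087
grip_force: 0.0
```

Run:
```python
from h import *
spk('t1');where();print(delta(-.195,-.004,.022))
```

```text
t 2.45 tcp [-0.1942 -0.0025] 0.0236 F -0.37 -0.08 -0.54
(array([ 0.08, -0.15,  0.16]), array([0.0015, 0.0012, 0.0003]))
```

View pics/t1.png

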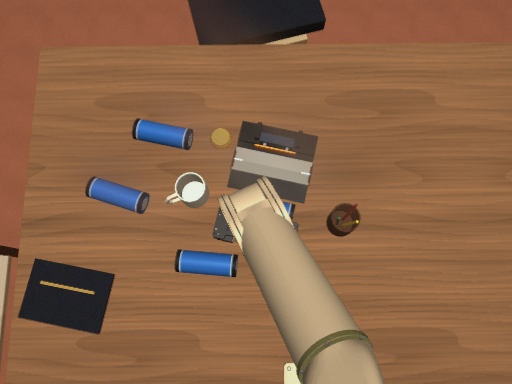

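carry_out(steps=[[[-0.6,0,0.1,0,0,0],[-1.2,0,0.1,0,0,0],[-1.8,0,0.1,0,0,0],[-2.3,0,0.1,0,0,0],[-2.6,0,0.1,0,0,0],[-2.8,0,0.1,0,0,0],[-2.9,0,0.1,0,0,0],[-3.0,0,0.1,0,0,0],[-3.1,0,0.1,0,0,0],[-3.2,0,0.1,0,0,0],[-3.3,0,0.1,0,0,0],[-3.4,0,0.1,0,0,0],[-3.5,0,0.1,0,0,0],[-3.6,0,0.1,0,0,0],[-3.7,0,0.1,0,0,0],[-3.8,0,0.1,0,0,0],[-3.95,0,0.1,0,0,0],[-4.1,0,0.1,0,0,0],[-4.25,0,0.1,0,0,0],[-4.4,0,0.1,0,0,0]]])

```text
time: 4.12
ee_pos: [0.4669, 0.1691, 0.0216]
eef_rot: [0.114, 0.994, 0.0, 0.0]
ft_force: [-0.7, 0.7, -0.0]
width: 0.0869
grip_force: 0.1
```

```bash
cat >> h.py <<'E'
def spks(n=None):
    im=r.camera('scene')
    if n: cv2.imwrite(f'pics/{n}.png',im[:,:,::-1])
    for A,c,m in comps(masks(im)['blue'],60):
        q=tocr(plane('scene',[c],.028))[0]
        if abs(q[1])<.08 and q[0]>-.2:
            w=plane('scene',axis(m),.028);d=w[1]-w[0];print('scene spk',q.round(4),'yaw',(np.arctan(-d[0]/d[1])-PSI).round(3),A)
E
python3 - <<'E'
from h import *
im=cv2.imread('pics/scene0.png')[:,:,::-1].copy()
print('initial scene',tocr(plane('scene',[[269.5,186.7]],.028)))
where();spks('s1')
E
```

```text
initial scene [[-0.1228316 -0.0198971]]
t 4.12 tcp [-0.1505 -0.0032] 0.0216 F -0.86 0.53 -0.03
scene spk [-0.112  -0.0204] yaw -0.01 578
```

View pics/s1.png

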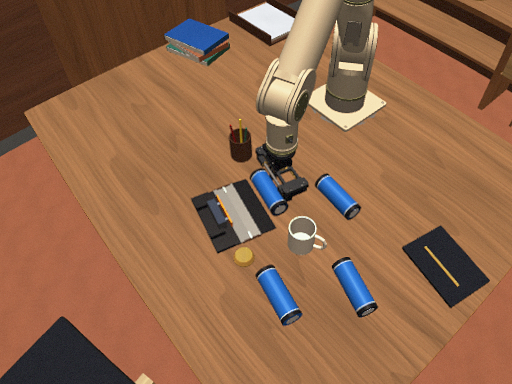

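The speaker is unobstructed at (269,192) in the scene view and being pushed squarely. Continuing.

carry_out(steps=[[[-0.15,0,0,0,0,0],[-0.3,0,0,0,0,0],[-0.5,0,0,0,0,0],[-0.7,0,0,0,0,0],[-0.9,0,0,0,0,0],[-1.1,0,0,0,0,0],[-1.3,0,0,0,0,0],[-1.5,0,0,0,0,0],[-1.7,0,0,0,0,0],[-1.9,0,0,0,0,0],[-2.1,0,0,0,0,0],[-2.3,0,0,0,0,0],[-2.5,0,0,0,0,0],[-2.7,0,0,0,0,0],[-2.9,0,0,0,0,0],[-3.1,0,0,0,0,0],[-3.3,0,0,0,0,0],[-3.5,0,0,0,0,0],[-3.7,0,0,0,0,0],[-3.9,0,0,0,0,0]]])

```text
time: 5.83
ee_pos: [0.5048, 0.1602, 0.0215]
eef_rot: [0.114, 0.994, 0.0, -0.0]
ft_force: [-1.2, -0.4, 1.3]
width: 0.0871
grip_force: 0.6
```

Run:
```python
from h import *
where();spks()
```

```text
t 5.83 tcp [-0.1116 -0.0032] 0.0215 F -1.12 -0.69 1.35
scene spk [-0.0726 -0.0219] yaw -0.024 581
```

carry_out(steps=[[[-0.2,0,0,0,0,0],[-0.4,0,0,0,0,0],[-0.6,0,0,0,0,0],[-0.8,0,0,0,0,0],[-1.0,0,0,0,0,0],[-1.2,0,0,0,0,0],[-1.4,0,0,0,0,0],[-1.6,0,0,0,0,0],[-1.8,0,0,0,0,0],[-2.0,0,0,0,0,0],[-2.2,0,0,0,0,0],[-2.4,0,0,0,0,0],[-2.6,0,0,0,0,0],[-2.75,0,0,0,0,0],[-2.9,0,0,0,0,0],[-3.0,0,0,0,0,0],[-3.1,0,0,0,0,0],[-3.2,0,0,0,0,0],[-3.3,0,0,0,0,0],[-3.4,0,0,0,0,0]]])

```text
time: 7.55
ee_pos: [0.5378, 0.1526, 0.0216]
eef_rot: [0.114, 0.994, 0.0, -0.0]
ft_force: [-1.5, -0.6, 0.7]
width: 0.0871
grip_force: 0.6
```

Run:
```python
from h import *
where();spks()
```

```text
t 7.55 tcp [-0.0777 -0.0031] 0.0216 F -1.29 -0.93 0.67
scene spk [-0.0389 -0.025 ] yaw -0.046 561
```

Run:
```python
from h import *
spks('s2');im=cv2.imread('pics/s2.png')[130:260,180:340]
cv2.imwrite('pics/c2.png',cv2.resize(im,None,fx=4.6,fy=4.6,interpolation=cv2.INTER_CUBIC))
```

```text
scene spk [-0.0384 -0.0251] yaw -0.051 561
```

View pics/c2.png

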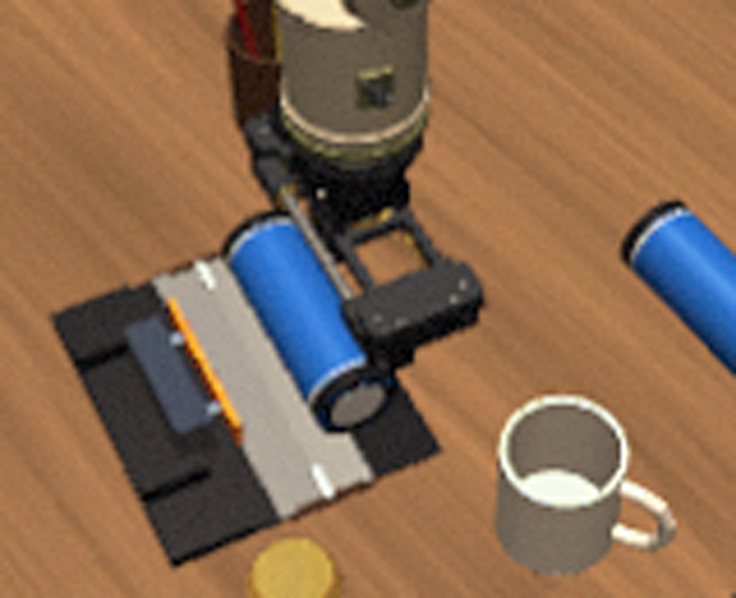

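The speaker is at the crest, with its front edge parallel to the seat and bar. The gripper hides part of it at about (410,300) in the crop. I'll now creep it over the crest.

carry_out(steps=[[[-0.1,0,0,0,0,0],[-0.2,0,0,0,0,0],[-0.27,0,0,0,0,0],[-0.34,0,0,0,0,0],[-0.4,0,0,0,0,0],[-0.46,0,0,0,0,0],[-0.52,0,0,0,0,0],[-0.58,0,0,0,0,0],[-0.63,0,0,0,0,0],[-0.68,0,0,0,0,0],[-0.73,0,0,0,0,0],[-0.78,0,0,0,0,0],[-0.83,0,0,0,0,0],[-0.88,0,0,0,0,0],[-0.93,0,0,0,0,0],[-0.98,0,0,0,0,0]]])

```text
time: 8.98
ee_pos: [0.5475, 0.1503, 0.0216]
eef_rot: [0.114, 0.994, 0.0, 0.0]
ft_force: [0.6, -0.6, 0.9]
width: 0.0868
grip_force: 0.0
```

Run:
```python
from h import *
where();spks()
```

```text
t 8.98 tcp [-0.0678 -0.0032] 0.0216 F 0.72 -0.48 0.91
scene spk [-0.0269 -0.0257] yaw -0.036 588
```

Run:
```python
from h import *
for i in range(8): spks()
where()
```

```text
scene spk [-0.0239 -0.0245] yaw -0.02 603
scene spk [-0.0198 -0.023 ] yaw 0.013 608
scene spk [-0.0139 -0.0231] yaw 0.008 616
scene spk [-0.0072 -0.0226] yaw 0.004 614
scene spk [ 0.0006 -0.0226] yaw 0.013 615
scene spk [ 0.0054 -0.0235] yaw 0.029 573
scene spk [ 0.0027 -0.0227] yaw 0.017 600
scene spk [-0.0018 -0.0219] yaw 0.013 617
t 9.43 tcp [-0.0679 -0.0032] 0.0215 F 1.27 -0.13 -0.15
```

Run:
```python
from h import *
for i in range(24): spks()
where()
```

```text
scene spk [-0.0065 -0.0226] yaw 0.008 613
scene spk [-0.0096 -0.0226] yaw 0.018 615
scene spk [-0.0109 -0.0226] yaw 0.021 617
scene spk [-0.0107 -0.0223] yaw 0.018 619
scene spk [-0.0094 -0.0226] yaw 0.015 617
scene spk [-0.0068 -0.0226] yaw 0.012 613
scene spk [-0.003  -0.0221] yaw 0.018 615
scene spk [ 0.0007 -0.0226] yaw 0.013 616
scene spk [ 0.0023 -0.0225] yaw 0.025 611
scene spk [ 0.0025 -0.0224] yaw 0.02 605
scene spk [ 0.0019 -0.0226] yaw 0.014 613
scene spk [ 0.0004 -0.0226] yaw 0.005 621
scene spk [-0.0029 -0.0221] yaw 0.018 615
scene spk [-0.0054 -0.0224] yaw 0.008 618
scene spk [-0.006  -0.0225] yaw 0.012 620
scene spk [-0.0054 -0.0224] yaw 0.01 618
scene spk [-0.0036 -0.0218] yaw 0.021 616
scene spk [-0.001 -0.022] yaw 0.014 616
scene spk [ 0.0004 -0.0228] yaw 0.015 618
scene spk [-0.0002 -0.0223] yaw 0.012 618
scene spk [-0.0019 -0.0221] yaw 0.013 617
scene spk [-0.0037 -0.022 ] yaw 0.017 619
scene spk [-0.0039 -0.022 ] yaw 0.026 620
scene spk [-0.0029 -0.022 ] yaw 0.02 616
t 10.63 tcp [-0.0679 -0.0032] 0.0215 F 0.47 -0.56 -0.45
```

It has settled in the seat, and the bounces suggest the bar gap is only 4–5 mm. I'll approach slowly and watch the force.

carry_out(steps=[[[-0.3,0,0,0,0,0],[-0.6,0,0,0,0,0],[-0.9,0,0,0,0,0],[-1.2,0,0,0,0,0],[-1.5,0,0,0,0,0],[-1.8,0,0,0,0,0],[-2.0,0,0,0,0,0],[-2.2,0,0,0,0,0],[-2.3,0,0,0,0,0],[-2.4,0,0,0,0,0],[-2.48,0,0,0,0,0],[-2.56,0,0,0,0,0],[-2.64,0,0,0,0,0],[-2.7,0,0,0,0,0],[-2.76,0,0,0,0,0],[-2.82,0,0,0,0,0],[-2.88,0,0,0,0,0],[-2.94,0,0,0,0,0],[-3.0,0,0,0,0,0],[-3.0,0,0,0,0,0]]])

```text
time: 12.3
ee_pos: [0.5766, 0.1436, 0.0215]
eef_rot: [0.114, 0.994, 0.0, -0.0]
ft_force: [-0.3, -0.1, -0.9]
width: 0.0872
grip_force: 0.3
```

Run:
```python
from h import *
spks();where();spks();where()
```

```text
scene spk [ 0.0028 -0.0236] yaw -0.046 543
t 12.35 tcp [-0.0379 -0.0031] 0.0215 F -1.3 0.24 0.24
scene spk [ 0.0027 -0.0235] yaw -0.051 541
t 12.4 tcp [-0.0379 -0.0031] 0.0216 F 0.02 -0.97 0.84
```

carry_out(steps=[[[-0.04,0,0,0,0,0],[-0.08,0,0,0,0,0],[-0.12,0,0,0,0,0],[-0.16,0,0,0,0,0],[-0.2,0,0,0,0,0],[-0.2,0,0,0,0,0]]])

```text
time: 12.9
ee_pos: [0.5786, 0.1431, 0.0216]
eef_rot: [0.114, 0.994, 0.0, 0.0]
ft_force: [-0.3, 0.5, 0.4]
width: 0.0871
grip_force: 0.3
```

```bash
cat >> h.py <<'E'
def favg(n=4):
    F=[]
    for i in range(n): r.camera('top');s=r.read_state();F.append(np.r_[s['ft_force'][:2]@ex,s['ft_force'][2],s['grip_force'],tocr(s['ee_pos'])[0]*1000])
    print('t',s['time'],'Fx,Fz,grip,x mm',np.mean(F,0).round(2))
E
python3 - <<'E'
from h import *
favg()
E
```

```text
t 13.1 Fx,Fz,grip,x mm [ -0.49   0.09   0.23 -35.83]
```

carry_out(steps=[[[-0.04,0,0,0,0,0],[-0.08,0,0,0,0,0],[-0.1,0,0,0,0,0],[-0.1,0,0,0,0,0]]])

```text
time: 13.43
ee_pos: [0.5795, 0.1429, 0.0215]
eef_rot: [0.114, 0.994, 0.0, -0.0]
ft_force: [-0.4, 0.5, 0.6]
width: 0.0871
grip_force: 0.4
```

Run:
```python
from h import *
favg()
```

```text
t 13.6333 Fx,Fz,grip,x mm [ -0.54   0.6    0.34 -34.87]
```

carry_out(steps=[[[-0.04,0,0,0,0,0],[-0.08,0,0,0,0,0],[-0.12,0,0,0,0,0],[-0.15,0,0,0,0,0],[-0.15,0,0,0,0,0]]])

```text
time: 14.05
ee_pos: [0.5811, 0.1425, 0.0216]
eef_rot: [0.114, 0.994, 0.0, 0.0]
ft_force: [-0.2, 0.2, 0.4]
width: 0.0872
grip_force: 0.3
```

Run:
```python
from h import *
favg()
```

```text
t 14.25 Fx,Fz,grip,x mm [-1.500e-01  1.000e-02  2.500e-01 -3.333e+01]
```

carry_out(steps=[[[-0.04,0,0,0,0,0],[-0.08,0,0,0,0,0],[-0.12,0,0,0,0,0],[-0.15,0,0,0,0,0],[-0.15,0,0,0,0,0]]])

```text
time: 14.67
ee_pos: [0.582, 0.1423, 0.0214]
eef_rot: [0.114, 0.994, -0.0, -0.0]
ft_force: [-3.8, 0.8, 1.4]
width: 0.0869
grip_force: 1.8
```

Run:
```python
from h import *
favg();spks()
```

```text
t 14.8667 Fx,Fz,grip,x mm [ -4.26   1.49   2.03 -32.33]
scene spk [ 0.007  -0.0251] yaw -0.042 508
```

carry_out(steps=[[[-0.04,0,0,0,0,0],[-0.08,0,0,0,0,0],[-0.12,0,0,0,0,0],[-0.16,0,0,0,0,0],[-0.2,0,0,0,0,0],[-0.24,0,0,0,0,0],[-0.24,0,0,0,0,0]]])

```text
time: 15.5
ee_pos: [0.5837, 0.142, 0.0213]
eef_rot: [0.114, 0.994, 0.0, -0.001]
ft_force: [-8.0, 1.3, 3.9]
width: 0.0871
grip_force: 4.1
```

Run:
```python
from h import *
favg()
```

```text
t 15.7 Fx,Fz,grip,x mm [ -7.86   3.81   4.02 -30.64]
```

carry_out(steps=[[[-0.04,0,0,0,0,0],[-0.08,0,0,0,0,0],[-0.12,0,0,0,0,0],[-0.16,0,0,0,0,0],[-0.2,0,0,0,0,0],[-0.2,0,0,0,0,0]]])

```text
time: 16.2
ee_pos: [0.5849, 0.1418, 0.0211]
eef_rot: [0.113, 0.994, -0.0, -0.002]
ft_force: [-10.2, 2.0, 5.3]
width: 0.0871
grip_force: 5.4
```

Run:
```python
from h import *
favg()
```

```text
t 16.4 Fx,Fz,grip,x mm [-10.7    5.56   5.41 -29.37]
```

carry_out(steps=[[[-0.03,0,0,0,0,0],[-0.06,0,0,0,0,0],[-0.09,0,0,0,0,0],[-0.1,0,0,0,0,0],[-0.1,0,0,0,0,0],[-0.1,0,0,0,0,0],[-0.1,0,0,0,0,0],[-0.1,0,0,0,0,0],[-0.1,0,0,0,0,0],[-0.1,0,0,0,0,0],[-0.1,0,0,0,0,0]]])

```text
time: 17.32
ee_pos: [0.5855, 0.1417, 0.021]
eef_rot: [0.113, 0.994, -0.0, -0.002]
ft_force: [-11.8, 2.5, 5.7]
width: 0.087
grip_force: 6.2
```

Run:
```python
from h import *
favg();spks('s3');im=cv2.imread('pics/s3.png')[170:260,190:310]
cv2.imwrite('pics/c3.png',cv2.resize(im,None,fx=6,fy=6,interpolation=cv2.INTER_CUBIC))
im=cv2.imread('pics/s2.png')[170:260,190:310]
cv2.imwrite('pics/c3.png',np.vstack([cv2.imread('pics/c3.png')[:300,:720],cv2.resize(im,None,fx=6,fy=6,interpolation=cv2.INTER_CUBIC)[:300]]))
```

```text
t 17.5167 Fx,Fz,grip,x mm [-12.84   6.05   6.23 -28.83]
scene spk [ 0.0107 -0.0253] yaw -0.025 502
```

View pics/c3.png

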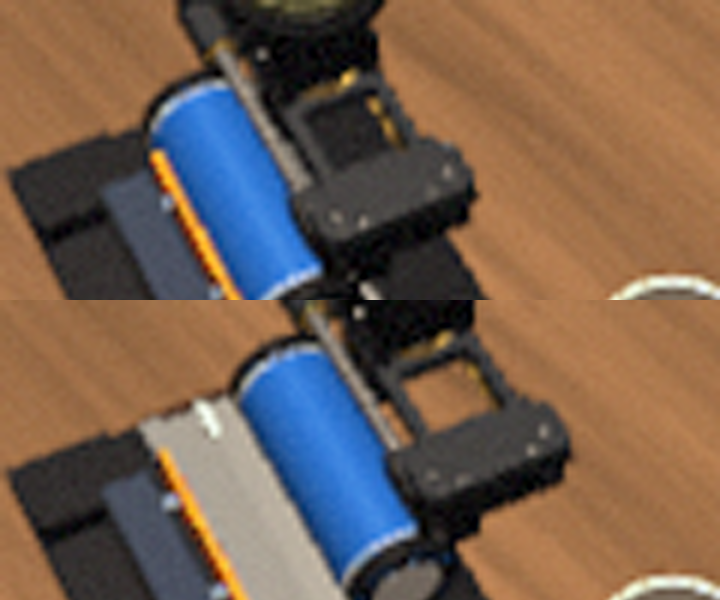

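The bar in the upper crop, at about (195,220), has moved a little from its earlier position. I'll measure the shift in sub-pixels.

Run:
```python
from h import *
def bar(im):
    im=im[195:232,205:240].astype(float)
    w=np.clip(im[...,0]-im[...,2]-100,0,None)   # orange weight
    h=cv2.cvtColor(im.astype(np.uint8),cv2.COLOR_RGB2HSV)
    w[(h[...,1]<190)]=0
    y,x=np.mgrid[195:232,205:240];return np.array([(w*x).sum(),(w*y).sum()])/w.sum(),w.sum()
for i in('scene0','s1','s2','s3'):
    c,a=bar(cv2.imread(f'pics/{i}.png')[:,:,::-1]);print(i,c.round(2),a,tocr(plane('scene',[c],.04))[0].round(5))
L=[bar(r.camera('scene'))[0] for _ in range(4)];print(tocr(plane('scene',L,.04)).round(5))
favg(2)
```

```text
scene0 [223.96 209.39] 3426.0 [0.03757 0.00252]
s1 [223.9  209.33] 3419.0 [0.03764 0.00223]
s2 [223.94 209.35] 3439.0 [0.03756 0.00234]
s3 [222.82 209.39] 4711.0 [0.04055 0.00101]
[[4.061e-02 4.000e-04]
 [4.057e-02 3.000e-05]
 [4.056e-02 3.400e-04]
 [4.056e-02 8.400e-04]]
t 17.8667 Fx,Fz,grip,x mm [-12.92   6.6    6.23 -28.84]
```

Run:
```python
from h import *
def edge(i):
    im=cv2.imread(f'pics/{i}.png')[:,:,::-1].astype(float);d=im[...,0]-im[...,2];o=[]
    for y in range(202,217):
        row=d[y,208:242];k=row.argmax();x=k
        while row[x]>75:x-=1
        o.append(208+x+(75-row[x])/(row[x+1]-row[x]))
    return np.array(o)
a=(edge('scene0')+edge('s1')+edge('s2'))/3;b=edge('s3');print((a-b).round(2));m=np.median(a-b)
p=tocr(plane('scene',[[222,209],[222-m,209]],.045));print(m,p[1]-p[0])
```

```text
[1.15 1.   1.08 0.85 0.93 1.19 1.79 1.24 1.81 1.29 1.6  1.14 1.49 1.05
 0.81]
1.1519993497981602 [ 0.00299467 -0.00152458]
```

Image and TCP put the travel at about 3.0–3.7 mm. I'll add a small margin.

carry_out(steps=[[[-0.02,0,0,0,0,0],[-0.04,0,0,0,0,0],[-0.06,0,0,0,0,0],[-0.07,0,0,0,0,0],[-0.07,0,0,0,0,0],[-0.07,0,0,0,0,0],[-0.07,0,0,0,0,0],[-0.07,0,0,0,0,0]]])

```text
time: 18.53
ee_pos: [0.5859, 0.1417, 0.0209]
eef_rot: [0.113, 0.994, -0.0, -0.003]
ft_force: [-14.1, 2.6, 6.8]
width: 0.087
grip_force: 6.7
```

Run:
```python
from h import *
favg(4)
def edge(im):
    im=im.astype(float);d=im[...,0]-im[...,2];o=[]
    for y in range(202,217):
        row=d[y,208:242];k=row.argmax();x=k
        while row[x]>75:x-=1
        o.append(208+x+(75-row[x])/(row[x+1]-row[x]))
    return np.array(o)
a=np.mean([edge(cv2.imread(f'pics/{i}.png')[:,:,::-1]) for i in('scene0','s1','s2')],0)
b=np.mean([edge(r.camera('scene')) for _ in range(4)],0);print(np.median(a-b)*2.6,np.mean(a-b)*2.6)
```

```text
t 18.7333 Fx,Fz,grip,x mm [-13.56   6.29   6.73 -28.4 ]
3.5264742862112484 3.5977384519985467
```

carry_out(steps=[[[0,0,0,0,0,0],[0,0,0,0,0,0],[0.04,0,0,0,0,0],[0.08,0,0,0,0,0],[0.12,0,0,0,0,0],[0.16,0,0,0,0,0],[0.2,0,0,0,0,0],[0.24,0,0,0,0,0],[0.28,0,0,0,0,0],[0.32,0,0,0,0,0],[0.36,0,0,0,0,0],[0.4,0,0,0,0,0],[0.44,0,0,0,0,0],[0.48,0,0,0,0,0],[0.52,0,0,0,0,0],[0.56,0,0,0,0,0],[0.6,0,0,0,0,0],[0.64,0,0,0,0,0],[0.68,0,0,0,0,0],[0.72,0,0,0,0,0]]])

```text
time: 20.6
ee_pos: [0.5817, 0.1424, 0.0218]
eef_rot: [0.114, 0.994, 0.0, 0.0]
ft_force: [0.5, 0.4, 0.2]
width: 0.0873
grip_force: 0.1
```

Run:
```python
from h import *
favg(2);spks()
```

```text
t 20.7 Fx,Fz,grip,x mm [  0.16   0.27   0.2  -32.61]
scene spk [ 0.0067 -0.0251] yaw -0.041 513
```

Now I'll follow the speaker down to the seat slowly.

carry_out(steps=[[[0.04,0,0,0,0,0],[0.08,0,0,0,0,0],[0.12,0,0,0,0,0],[0.16,0,0,0,0,0],[0.2,0,0,0,0,0],[0.24,0,0,0,0,0],[0.28,0,0,0,0,0],[0.32,0,0,0,0,0],[0.36,0,0,0,0,0],[0.4,0,0,0,0,0],[0.44,0,0,0,0,0],[0.48,0,0,0,0,0],[0.52,0,0,0,0,0],[0.56,0,0,0,0,0],[0.6,0,0,0,0,0],[0.64,0,0,0,0,0],[0.68,0,0,0,0,0],[0.72,0,0,0,0,0],[0.76,0,0,0,0,0],[0.8,0,0,0,0,0]]])

```text
time: 22.42
ee_pos: [0.5735, 0.1443, 0.0215]
eef_rot: [0.114, 0.994, 0.0, 0.0]
ft_force: [1.4, 0.2, 0.2]
width: 0.0867
grip_force: 0.0
```

Run:
```python
from h import *
favg(2);spks()
```

```text
t 22.5167 Fx,Fz,grip,x mm [ -0.36  -0.25   0.   -41.09]
scene spk [ 0.0004 -0.0235] yaw -0.047 561
```

carry_out(steps=[[[0.05,0,0,0,0,0],[0.1,0,0,0,0,0],[0.15,0,0,0,0,0],[0.2,0,0,0,0,0],[0.25,0,0,0,0,0],[0.3,0,0,0,0,0],[0.4,0,0,0,0,0],[0.6,0,0,0,0,0],[0.9,0,0,0,0,0],[1.3,0,0,0,0,0],[1.8,0,0,0,0,0],[2.4,0,0,0,0,0],[3.0,0,0,0,0,0],[3.6,0,0,0,0,0],[4.2,0,0,0,0,0],[4.8,0,0,0,0,0],[5.4,0,0,0,0,0],[6.0,0,0,0,0,0],[6.0,0,0,0,0,0]]])

```text
time: 24.15
ee_pos: [0.5138, 0.1583, 0.0215]
eef_rot: [0.113, 0.994, 0.0, -0.0]
ft_force: [-0.1, 0.3, 0.2]
width: 0.0868
grip_force: 0.0
```

Run:
```python
from h import *
where()
for i in range(4):spks('e%d'%i)
im=cv2.imread('pics/e3.png')[130:260,180:340]
cv2.imwrite('pics/c4.png',cv2.resize(im,None,fx=4.6,fy=4.6,interpolation=cv2.INTER_CUBIC))
```

```text
t 24.15 tcp [-0.1023 -0.003 ] 0.0215 F -0.12 0.28 0.18
scene spk [-0.0022 -0.0219] yaw 0.009 618
scene spk [-0.0022 -0.0219] yaw 0.009 618
scene spk [-0.0022 -0.0219] yaw 0.009 618
scene spk [-0.0022 -0.0218] yaw 0.011 619
```

View pics/c4.png

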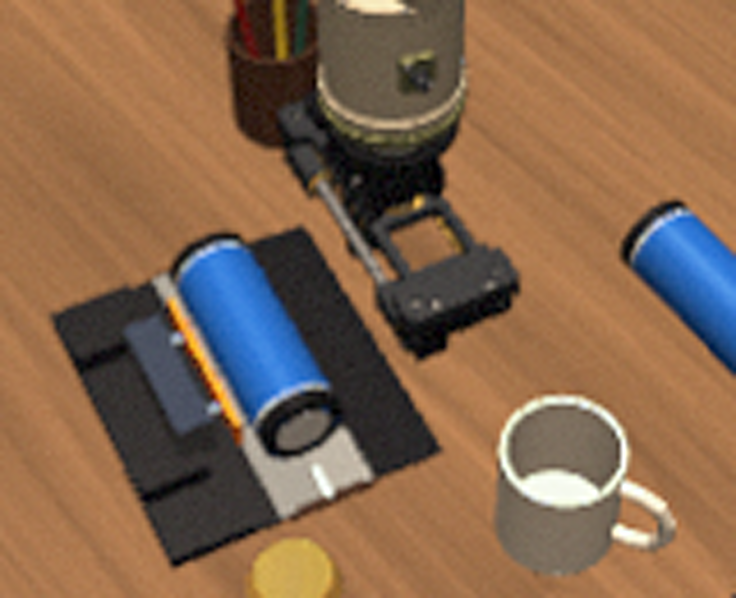

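The speaker lies still in line with the marks, at about (255,345) in the crop. There is a clear gap to the bar, and the gripper is well away.

```bash
python3 -c "
from bench import r
print(r.close_job())"
```

```text
the job is handed in; nothing more can be done
None
```

The job is handed in: the speaker pressed the bar in by an estimated 3.5–4.5 mm (worked out from pictures and tool position, not read from the bar) for over half a second, then I backed off slowly and left it lying still in the seat, clear of the bar; no verdict came back.

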